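Demagnetise a steel shield plate in the coil box

TASK

Switch the demagnetiser on by pressing its spring pedal with the gripper right down to the stop for a moment, and let it come fully up again. Then draw the longer of the two steel plates out of the wooden rack, lower it upright through the slot in the top of the coil box until its lower end is about 60 mm below the top face, and finish while still holding it there, steady and hanging in the coil: do not let go, rest it on the box's floor or press it hard against the slot. Leave the short plate and the other things on the bench where they are.

Things in the scene. Friction and masses are not known exactly. Their poses are not given: they have to be found in the camera images.
- coil_box: Demagnetiser: grey sheet-metal box, 140 (x) x 180 (y) x 100 mm high, fixed to the bench. Origin: centre of its underside, z up. One slot in the middle of its flat top; hollow below, with the inner floor 94 mm below the top face.
- slot (a point): Centre of the slot, level with the box's top face (100 mm above the bench); axes as the box's. The slot is a straight rectangular opening 10 mm (x) by 42 mm (y), 10 mm deep, with a 4 mm 45-degree bevel above it that widens the mouth to 18 x 50 mm at the top face; beneath it the box is open inside. A bare-metal trim plate surrounds the mouth.
- pedal (a joint): Angle of the pedal, rad: 0 = up (spring rest), 0.2 = down on its stop; grows as pressed. The spring brings it back up. At the pad it takes about 4 N to start it and 9 N to hold it on its stop; the pad goes down 21 mm.
- pedal_pad (a point): Point to press: top of the black rubber pad with grey ribs (60 x 66 mm) on the pedal's free end, on its centre line, 105 mm from the hinge; 63 mm above the bench when up, 42 mm when down. The pedal is a grey painted flap 140 x 74 mm; up, it slopes 14 degrees, free end high. Hinge axis: horizontal, along the point's y, on its +x side.
- pedal_base: Dark steel base of the pedal, 160 (x) x 90 (y) x 10 mm, fixed to the bench; the hinge is at its +x end (away from the robot), at x = 65 mm and 30 mm up. Origin: centre of its underside. The pedal stands on one side of the coil box, the rack on the other; the sides change.
- rack: Wooden rack 130 (x) x 70 (y) x 40 mm high, fixed to the bench. Origin: centre of its underside. Two equal pockets, 12 mm (x) by 46 mm (y), 30 mm deep, at x = -35 and +35 mm, y = 0; one holds the long plate and the other the short one, either way round.
- long_plate: The longer plate: flat bare steel bar 8 mm thick (x), 40 mm wide (y), 150 mm long (z), about 0.36 kg, two dark round holes in its face (marks only, 10 mm). Stands upright in the rack, lower end 10 mm above the bench, top 160 mm above it. Origin: centre of its lower end; z along its length, up. The same either way round.
- short_plate: The shorter plate, otherwise alike: 8 x 40 x 85 mm, about 0.2 kg, upright in the rack's other pocket, top 95 mm above the bench. Not to be disturbed. Origin: centre of its lower end.
- screwdriver: Screwdriver 200 mm long with a black handle, lying beyond the coil box. Bystander.
- tube: Small glass electron tube with a black base, 26 mm across, 66 mm high, standing beyond the coil box to the left (+y). Origin: centre of its underside. Bystander.
- capacitor: Red block-shaped film capacitor 22 x 34 x 20 mm beyond the coil box to the right (-y). Origin: centre of its underside. Bystander.

How it is judged (in metres and radians):
On the way, in this order (a step that is already met when the one before it is completed fails the run):
1. the pedal is pressed down to its stop (value of joint pedal above 0.175 rad), for 0.15 s.
2. the pedal has come up again (value of joint pedal below 0.03 rad), for 0.1 s.
3. the long plate is drawn out of the rack and its lower end is raised above the box's top (height (world z) of long_plate above 0.1 m), for 0.05 s.
At the end, for the whole second after the job is handed in: The long plate hangs in the slot, gripped (over 2 N): lower end 45 to 75 mm below the box top and within 8 mm of the slot centre both ways, within 0.12 rad of upright, under 20 mm/s, pushing on the box with under 15 N; pedal up (under 0.03 rad) (x of long_plate in the frame of slot between -0.008 and 0.008 m and y of long_plate in the frame of slot between -0.008 and 0.008 m and z of long_plate in the frame of slot between -0.075 and -0.045 m and angle between the z axis of long_plate and the z axis of slot, either way round below 0.12 rad and contact force between the fingers and long_plate above 2 N and contact force between long_plate and coil_box below 15 N and linear speed of long_plate below 0.02 m/s and value of joint pedal below 0.03 rad); the arm keeps its last pose, push and grip.
It fails at once if the short plate is moved by more than 30 mm (distance of short_plate from where it was at the start of the episode above 0.03 m).
It fails at once if the screwdriver is moved by more than 30 mm (distance of screwdriver from where it was at the start of the episode above 0.03 m).
It fails at once if the tube is moved by more than 30 mm (distance of tube from where it was at the start of the episode above 0.03 m).
It fails at once if the capacitor is moved by more than 30 mm (distance of capacitor from where it was at the start of the episode above 0.03 m).
It also fails if it takes over 64 s, if anything falls off the work surface, if the arm or the gripper's body presses on something with over 40 N, if the wrist force passes 120 N, or if a joint passes its speed limit or range.

ROBOT

A 6-joint arm with a two-finger parallel gripper is mounted at the origin on the work surface. World frame = base frame: x ahead of the robot, y to its left, z up, the work surface at z = 0. Lengths are in m, angles in degrees, forces in N, time in s.
With the tool pointing down it reaches from about 0.25 to 0.775 m from the base axis. Payload 4 kg.
Tool frame: the origin (TCP) lies at the very end of the fingers, on their centre line; the grasp point (between the pads) lies 19 mm behind it; z points along the fingers, y is the direction in which the jaws open and shut (so a half turn about z gives the same grasp; the last joint's range is limited). The gripper opens to 85 mm and grips with 20 to 120 N. Pads are 22 mm wide; open, the fingers measure 114 mm over their backs; the gripper's body (76 mm by 85 mm) begins 54 mm behind the grasp point. The pads swing forward as they close: fully open they stand 13 mm farther back than shut.
Start: joints at [-73.287, 4.996, 78.535, -0, 96.463, -5.907], TCP at [0.212, -0.508, 0.231] pointing down, gripper open.
Joint ranges: [-177.83, 177.83], [-43.37, 116.18], [15.69, 146.23], [-61.86, 241.86], [9.47, 152.12], [-147.06, 147.06]. Speed limits (degrees/s): [159.86, 159.86, 180, 180, 180, 180].

INTERFACE

Orientations are given as [roll, pitch, yaw] about the fixed x, y, z axes, in that order (R = Rz(yaw) Ry(pitch) Rx(roll)).
In Python, from bench import get_obs, read_camera, sign_off, spot_in, masks_of gives the robot as it stands.
- The arm moves only by the shell command python3 -m handwheel 'ROWS' [OPENING]. ROWS is JSON, a list of rows, each an object of numbers: "dx", "dy", "dz": the shift along the world's x, y, z in mm; "wx", "wy", "wz": the turn, a rotation vector about the world's x, y, z in rad. A call has 1 to 12 rows; each row shifts and turns the pose as measured when the row begins; what a row does not reach is not made up. A row lasts 1/8 s, in which the tool goes at most 62.5 mm and 10.7 degrees, less where a joint would pass 70% of its speed; a pose out of reach is approached as far as the arm can. A call with a gripper value outside its range is refused whole. OPENING is the finger opening in mm, from 0 to 85.4, set as the call begins (- or left out, the last holds). The fingers move at their own pace and stop on an object; the grip force is fixed at half the most. Time passes only in rows, so rows that do not move let the fingers close. It gives the time, the measured TCP pose, the force and the opening at its end, in the units of the state.
- get_obs(): the state, without advancing time (a new reading comes with each control period).
- read_camera(name): name is "scene" or "top" or "wrist"; returns a dict with "frame" (384x512x3 uint8, blue, green, red), "depth" (384x512 float32, m along the optical axis (not along the pixel's ray), 0 where there is no reading), "fx", "fy", "cx", "cy" (pixels), "pose" (4x4, takes a point from camera to world coordinates). Camera axes: x right, y down, z forward; pixel columns grow to the right and rows downward; lengths in m; the calibration is good to about 2 mm. A picture is of the moment at which its call begins.
- sign_off(): hands the job in, once; it reports no verdict.
Trained networks look in the newest picture that a camera, given by its name, has taken for a name from the list of things; names that differ only in an ending like _2 or _b are one class to them, and where a whole thing is asked for, a point or a joint stands for the part that bears it (a point fixed in the world has none). Each returns a list of dicts, best first, with "p" (0 to 1); they miss things now and then, are a little off and sometimes report something else, mostly with a low value. They report only what shows in the picture. A call takes as long as a camera call.
- spot_in(thing, camera): "box" ([left, top, width, height] in pixels, round what is visible of it).
- masks_of(thing, camera): "mask" (384x512 bool, what is visible of it) and "box" ([left, top, width, height] in pixels, round what is visible of it).
The state is a dict: "time": time; "joints": joint angles; "qvel": joint speeds; "effort": joint torques, N m; "ee_pos": TCP position; "orientation": TCP orientation; "contact_force": force on the tool from outside, world axes, zero at the start; "ft_torque": the same for the moment, N m; "finger_gap": finger opening in m.
Only numpy, scipy, OpenCV 4.12 (cv2) and the standard library are available. Lean on these libraries where they do the work, as an engineer would, in place of code of your own. Each camera call takes 0.05 s, during which the arm holds its last target.

## Working session

There is one attempt and no reset: what is moved stays moved. The work goes in short steps, Python scripts to look and compute and a shell command to move; the robot and the scene stay as the last step left them, time stands still between calls to the robot, and variables do not carry over. Pictures are saved under pics/ and viewed, and the job is handed in when it is done.

```bash
ls; mkdir -p pics; python3 - <<'E'
from bench import *
import cv2,pickle
o=get_obs();print(o)
for c in ["scene","top"]:
    r=read_camera(c);cv2.imwrite(f"pics/{c}0.png",r["frame"]);pickle.dump(r,open(f"{c}0.pkl","wb"))
    print(c,r["fx"],r["cx"],r["cy"],r["pose"].round(3).tolist())
    for t in ["coil_box","pedal","rack","long_plate","short_plate","screwdriver","tube","capacitor"]:
        print(t,[(round(d["p"],2),d["box"]) for d in spot_in(t,c)][:3])
print(get_obs()["time"])
E
```

```text
pics
{'time': 0.0, 'joints': array([-7.32884982e+01,  5.03687333e+00,  7.86290747e+01,  9.22531482e-05,
        9.64636399e+01, -5.90745539e+00]), 'qvel': array([-0.00140004,  0.03647503,  0.00238194, -0.0370219 , -0.06681868,
       -0.04316409]), 'effort': array([-3.62842220e-04, -3.51862693e+01, -3.13277900e+01, -2.35831722e-04,
        1.07630971e-02, -1.34916104e-05]), 'ee_pos': array([ 0.2113705 , -0.50718582,  0.23012214]), 'orientation': array([-1.79871110e+02, -1.34286372e-02,  2.26189524e+01]), 'contact_force': array([ 0.82764924,  0.17125842, -0.62726821]), 'ft_torque': array([0.01331606, 0.00884136, 0.03722015]), 'finger_gap': 0.08541871355701253}
scene 394.3496690369386 261.45740124201535 196.01926628162 [[-0.692, 0.398, -0.602, 1.166], [0.722, 0.385, -0.576, 0.572], [0.003, -0.833, -0.553, 0.614], [0.0, 0.0, 0.0, 1.0]]
coil_box [(0.83, [229.4, 155.9, 88.0, 75.7])]
pedal [(0.63, [176.8, 140.5, 41.5, 23.1])]
rack [(0.91, [338.8, 251.2, 62.9, 40.8])]
long_plate [(0.65, [356.3, 213.4, 22.9, 60.0])]
short_plate [(0.52, [226.4, 157.9, 90.1, 74.1])]
screwdriver [(0.98, [151.6, 239.0, 48.0, 23.2])]
tube [(0.49, [280.8, 256.8, 8.4, 28.0])]
capacitor [(0.6, [172.0, 193.0, 15.0, 14.1])]
top 377.8458071581124 258.04812929200654 188.89907116744646 [[-0.015, -0.989, 0.146, 0.446], [-1.0, 0.018, 0.016, -0.011], [-0.018, -0.146, -0.989, 1.102], [0.0, 0.0, 0.0, 1.0]]
coil_box [(0.93, [231.3, 185.5, 70.0, 61.0])]
pedal [(0.9, [367.7, 194.4, 40.4, 53.3])]
rack [(0.66, [138.0, 185.7, 32.5, 50.2])]
long_plate [(0.52, [134.3, 189.0, 26.4, 10.4])]
short_plate []
screwdriver [(0.76, [273.4, 102.7, 11.7, 37.4])]
tube [(0.72, [229.0, 185.2, 72.7, 59.7]), (0.65, [191.6, 153.2, 10.0, 8.6])]
capacitor [(0.56, [325.8, 155.7, 11.5, 15.5])]
0.9
```

View pics/scene0.png

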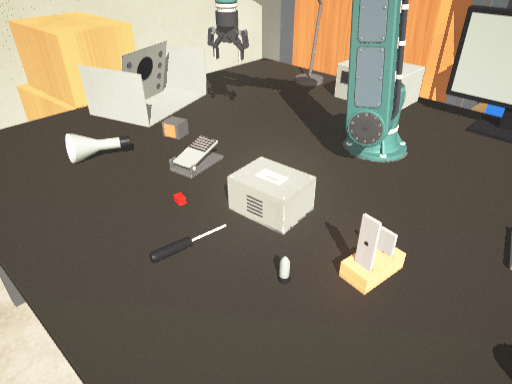

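View pics/top0.png

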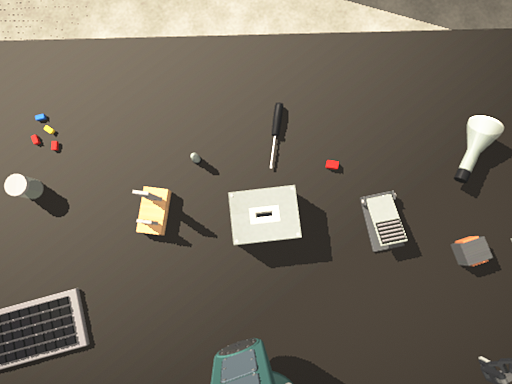

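The top picture shows the coil box at (264,214) with its slot at (264,214), the pedal to the right at (385,220) with ribs at its near end (391,232), and the rack to the left at (153,210). The long plate is in the far pocket (+x), around (140,192). The short one is in the near pocket. Next I'll measure them.

```bash
cat > h.py <<'E'
import numpy as np,pickle,cv2
def pts(r):
    d=r["depth"];v,u=np.mgrid[:384,:512]
    P=np.stack([(u-r["cx"])/r["fx"]*d,(v-r["cy"])/r["fy"]*d,d],-1)
    W=P@r["pose"][:3,:3].T+r["pose"][:3,3]
    W[d==0]=np.nan
    return W
def proj(r,p):
    T=np.linalg.inv(r["pose"]);q=T[:3,:3]@np.array(p)+T[:3,3]
    return q[0]/q[2]*r["fx"]+r["cx"],q[1]/q[2]*r["fy"]+r["cy"]
def rect(W,sel):
    p=W[sel][:,:2];c,s,a=cv2.minAreaRect((p*1000).astype(np.float32));return len(p),np.round(c,1),np.round(s,1),round(a,1),np.nanmedian(W[sel][:,2]).round(4)
E
python3 - <<'E'
from h import *
for c in ["top","scene"]:
    r=pickle.load(open(c+"0.pkl","rb"));W=pts(r);x,y,z=W[...,0],W[...,1],W[...,2]
    b=(x>.2)&(x<.6)
    print(c,"bench z",np.nanmedian(z[b&(abs(z)<.02)]))
    print("box top",rect(W,b&(abs(y)<.2)&(abs(z-.1)<.012)))
    rk=b&(y>.15)&(y<.45)
    print("rack top",rect(W,rk&(abs(z-.04)<.01)))
    for lo,hi in((.085,.1),(.15,.17),(.11,.15)): 
        s=rk&(z>lo)&(z<hi)
        if s.sum()>4: print(lo,rect(W,s))
    pd=b&(y<-.15)&(y>-.45)
    s=pd&(z>.02)&(z<.08); print("pedal",rect(W,s))
    s=pd&(z>.055)&(z<.08); print("pad hi",rect(W,s))
    s=pd&(z>.004)&(z<.08); print("pedal+base",rect(W,s))
f=pickle.load(open("top0.pkl","rb"))["frame"]
a=cv2.resize(f[160:270,110:200],None,fx=5,fy=5,interpolation=2);b=cv2.resize(f[160:270,220:310],None,fx=3.8,fy=5,interpolation=2)
cv2.imwrite("pics/z1.png",np.hstack([a,b]))
E
```

```text
top bench z -4.699668190877304e-05
box top (3489, array([403.9, -16.5]), array([388.5, 185.6]), 2.3, np.float64(0.1))
rack top (876, array([544.8, 307.1]), array([ 71.7, 120.3]), 82.2, np.float64(0.0396))
0.085 (63, array([548.4, 307.2]), array([40.5, 76.6]), 82.7, np.float64(0.0944))
0.15 (58, array([583.4, 301.6]), array([40.6,  8.1]), 82.3, np.float64(0.1592))
0.11 (36, array([579.9, 300.9]), array([ 7.1, 39.1]), 2.7, np.float64(0.1304))
pedal (1414, array([ 515.2, -346.1]), array([143.9,  94.9]), 10.8, np.float64(0.0509))
pad hi (613, array([ 476., -354.]), array([63.9, 74.1]), 11.0, np.float64(0.0631))
pedal+base (2294, array([ 399.8, -302.4]), array([399.6, 296.3]), 0.9, np.float64(0.0394))
scene bench z -0.001536439984491711
box top (2342, array([400.6, -10.1]), array([396.7, 191.9]), 1.4, np.float64(0.0982))
rack top (882, array([542.2, 310.7]), array([ 72.3, 125.1]), 82.5, np.float64(0.0386))
0.085 (216, array([546.1, 310.4]), array([41.4, 80.1]), 82.3, np.float64(0.0923))
0.15 (126, array([580.2, 305.7]), array([40.4, 11.4]), 81.1, np.float64(0.1569))
0.11 (326, array([583.7, 305.8]), array([10.2, 41.4]), 2.1, np.float64(0.1304))
pedal (773, array([ 511.9, -341.4]), array([146.7,  94.2]), 11.0, np.float64(0.0444))
pad hi (220, array([ 469.7, -348.7]), array([62.2, 76.5]), 17.7, np.float64(0.0611))
pedal+base (1218, array([ 505.9, -341.6]), array([160.9,  94.2]), 10.3, np.float64(0.0348))
```

View pics/z1.png

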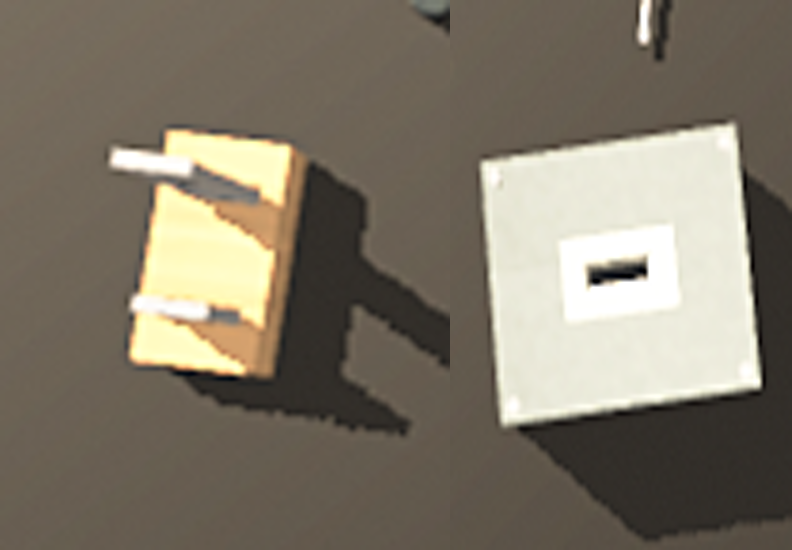

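```bash
python3 - <<'E'
from h import *
for c in ["top","scene"]:
    r=pickle.load(open(c+"0.pkl","rb"));W=pts(r);x,y,z=W[...,0],W[...,1],W[...,2]
    s=(x>.3)&(x<.65)&(abs(y)<.14)&(abs(z-.1)<.012)
    print(c,"box top",rect(W,s))
    if c=="top":
        n,cc,_,_,_=rect(W,s)
        s=(abs(x-cc[0]/1e3)<.045)&(abs(y-cc[1]/1e3)<.045)
        g=cv2.cvtColor(r["frame"],6); q=s&(g<90); print("slot dark",rect(W,q),np.argwhere(q).mean(0))
        # brightness trim
        vu=np.argwhere(q).mean(0)[::-1]
        ray=r["pose"][:3,:3]@[(vu[0]-r["cx"])/r["fx"],(vu[1]-r["cy"])/r["fy"],1];o=r["pose"][:3,3]
        for zz in(.1,.09):print(o+ray*(zz-o[2])/ray[2])
    # ribs
    pd=(x>.4)&(x<.6)&(y<-.25)&(y>-.45)&(z>.066)&(z<.09);print(pd.sum(), np.nanmean(W[pd],0) if pd.sum() else 0)
    pd=(x>.4)&(x<.6)&(y<-.25)&(y>-.45)&(z>.02)&(z<.09)
    A=W[pd]
    ax=np.array([np.cos(.19),np.sin(.19)]);t=A[:,:2]@ax;n=A[:,:2]@[-ax[1],ax[0]]
    print("axis range",np.percentile(t,[0,1,99,100]),np.percentile(n,[1,99]))
    for a in np.arange(.36,.52,.01):
        m=abs(t-a)<.005
        if m.sum():print(round(a,3),np.median(A[m,2]).round(4),m.sum(),end="; ")
    print()
E
```

```text
top box top (3511, array([527.1, -11.2]), array([140.5, 180.1]), 5.4, np.float64(0.1))
slot dark (38, array([533.3,  -9.7]), array([ 6.8, 41.4]), 5.9, np.float64(0.0062)) [214.26315789 263.78947368]
[ 0.52577732 -0.00931829  0.1       ]
[ 0.52657513 -0.00929943  0.09      ]
175 [ 0.45719044 -0.35791174  0.0682031 ]
axis range [0.36863377 0.37024505 0.50780669 0.51255809] [-0.47932131 -0.39354299]
0.37 0.0665 62; 0.38 0.068 106; 0.39 0.0655 104; 0.4 0.0628 105; 0.41 0.0605 100; 0.42 0.0578 101; 0.43 0.0551 99; 0.44 0.0499 99; 0.45 0.0475 100; 0.46 0.0445 96; 0.47 0.0422 93; 0.48 0.0399 94; 0.49 0.0371 112; 0.5 0.0347 120; 0.51 0.0375 23; 
scene box top (2291, array([524.3,  -7.8]), array([144.1, 183.6]), 5.6, np.float64(0.0982))
19 [ 0.45399536 -0.35542904  0.06696925]
axis range [0.3648913  0.3701457  0.50893174 0.5116293 ] [-0.47526032 -0.38695334]
0.36 0.063 1; 0.37 0.0648 18; 0.38 0.065 46; 0.39 0.0625 43; 0.4 0.0598 52; 0.41 0.0574 48; 0.42 0.055 52; 0.43 0.0497 67; 0.44 0.0459 57; 0.45 0.0438 46; 0.46 0.0412 54; 0.47 0.0386 54; 0.48 0.0362 55; 0.49 0.0331 65; 0.5 0.0306 91; 0.51 0.0298 24;
```

```bash
python3 -m handwheel '[{"dx":40,"dy":24,"dz":-18},{"dx":45,"dy":26,"dz":-22},{"dx":45,"dy":26,"dz":-22},{"dx":45,"dy":26,"dz":-22},{"dx":45,"dy":26,"dz":-22},{"dx":40,"dy":24,"dz":-18},{}]' 0
```

```text
invalid input at $[0]: expected keys dx, dy, dz, wx, wy, wz
```

```bash
python3 -m handwheel '[{"dx":40,"dy":24,"dz":-18,"wx":0,"wy":0,"wz":0},{"dx":45,"dy":26,"dz":-22,"wx":0,"wy":0,"wz":0},{"dx":45,"dy":26,"dz":-22,"wx":0,"wy":0,"wz":0},{"dx":45,"dy":26,"dz":-22,"wx":0,"wy":0,"wz":0},{"dx":45,"dy":26,"dz":-22,"wx":0,"wy":0,"wz":0},{"dx":40,"dy":24,"dz":-18,"wx":0,"wy":0,"wz":0},{"dx":0,"dy":0,"dz":0,"wx":0,"wy":0,"wz":0}]' 0
```

```text
time: 1.78
ee_pos: [0.4777, -0.3517, 0.1045]
orientation: [179.7, 0.1, 22.4]
contact_force: [-1.3, -0.2, -0.9]
finger_gap: 0.0002
```

```bash
python3 -m handwheel '[{"dx":-2,"dy":0,"dz":-18,"wx":0,"wy":0,"wz":0},{"dx":0,"dy":0,"dz":-18,"wx":0,"wy":0,"wz":0},{"dx":0,"dy":0,"dz":-12,"wx":0,"wy":0,"wz":0},{"dx":0,"dy":0,"dz":-8,"wx":0,"wy":0,"wz":0},{"dx":0,"dy":0,"dz":-5,"wx":0,"wy":0,"wz":0}]' 0
```

```text
time: 2.4
ee_pos: [0.4718, -0.3547, 0.0433]
orientation: [179.7, 0.2, 22.1]
contact_force: [-1.7, 2.9, 8.3]
finger_gap: 0.0002
```

```bash
python3 -m handwheel '[{"dx":0,"dy":0,"dz":-3,"wx":0,"wy":0,"wz":0},{"dx":0,"dy":0,"dz":-2,"wx":0,"wy":0,"wz":0},{"dx":0,"dy":0,"dz":-1,"wx":0,"wy":0,"wz":0},{"dx":0,"dy":0,"dz":-1,"wx":0,"wy":0,"wz":0}]' 0
```

```text
time: 2.9
ee_pos: [0.4718, -0.3547, 0.0437]
orientation: [179.7, -0.2, 21.8]
contact_force: [-1.9, 4.5, 8.1]
finger_gap: -0.0001
```

```bash
python3 -m handwheel '[{"dx":0,"dy":0,"dz":-8,"wx":0,"wy":0,"wz":0},{"dx":0,"dy":0,"dz":-8,"wx":0,"wy":0,"wz":0},{"dx":0,"dy":0,"dz":-8,"wx":0,"wy":0,"wz":0}]' 0; python3 - <<'E'
from bench import *
from h import *
r=read_camera("top");cv2.imwrite("pics/t1.png",cv2.resize(r["frame"][150:270,330:430],None,fx=5,fy=5));pickle.dump(r,open("top1.pkl","wb"))
r=read_camera("scene");cv2.imwrite("pics/s1.png",cv2.resize(r["frame"][90:210,130:260],None,fx=5,fy=5))
print(get_obs()["contact_force"],get_obs()["ee_pos"])
E
```

```text
time: 3.28
ee_pos: [0.4722, -0.3554, 0.0412]
orientation: [179.5, -0.4, 21.7]
contact_force: [-12.1, 12.7, 35.8]
finger_gap: -0.0
[-11.42821161  12.54519545  34.75379703] [ 0.47219448 -0.35536522  0.04126033]
```

View pics/s1.png

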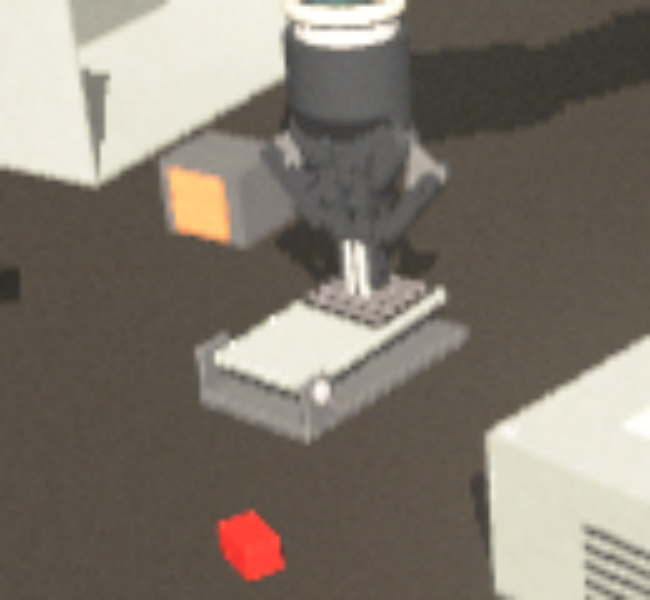

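```bash
python3 -m handwheel '[{"dx":0,"dy":0,"dz":30,"wx":0,"wy":0,"wz":0},{"dx":0,"dy":0,"dz":50,"wx":0,"wy":0,"wz":0},{"dx":0,"dy":0,"dz":50,"wx":0,"wy":0,"wz":0},{"dx":0,"dy":0,"dz":40,"wx":0,"wy":0,"wz":0}]' 0; python3 - <<'E'
from bench import *
from h import *
r=read_camera("scene");cv2.imwrite("pics/s2.png",cv2.resize(r["frame"][90:210,130:260],None,fx=5,fy=5))
E
```

```text
time: 3.88
ee_pos: [0.4704, -0.3561, 0.215]
orientation: [179.5, -0.6, 21.4]
contact_force: [-0.1, -0.5, -0.3]
finger_gap: -0.0002
```

View pics/s2.png

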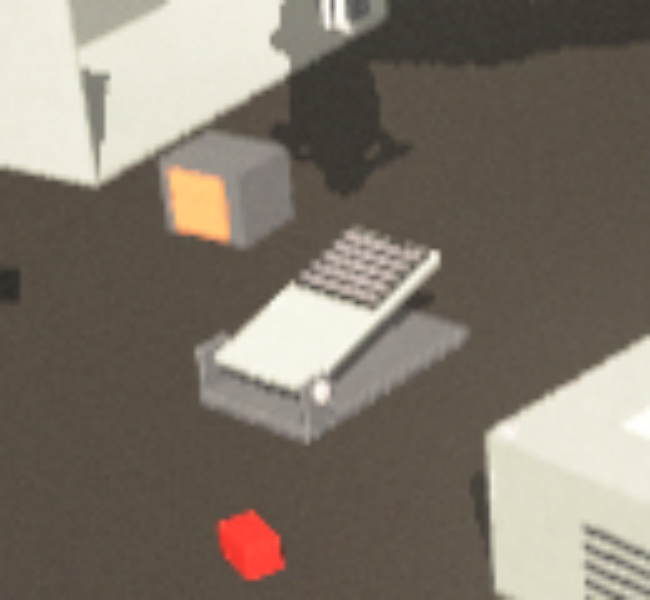

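The scene picture shows the flap back up at (360,290), where it had been flat under the fingers before. I'll go over the slot next and look with the wrist camera.

```bash
python3 -m handwheel '[{"dx":9,"dy":55,"dz":5,"wx":0,"wy":0,"wz":0.18},{"dx":9,"dy":58,"dz":5,"wx":0,"wy":0,"wz":0.18},{"dx":9,"dy":58,"dz":5,"wx":0,"wy":0,"wz":0.18},{"dx":9,"dy":58,"dz":5,"wx":0,"wy":0,"wz":0.18},{"dx":9,"dy":58,"dz":5,"wx":0,"wy":0,"wz":0.18},{"dx":9,"dy":58,"dz":0,"wx":0,"wy":0,"wz":0.18},{"dx":0,"dy":0,"dz":0,"wx":0,"wy":0,"wz":0}]' 85; python3 - <<'E'
from bench import *
from h import *
r=read_camera("wrist");cv2.imwrite("pics/w2.png",r["frame"]);pickle.dump(r,open("w2.pkl","wb"))
o=get_obs();print(o["ee_pos"],o["orientation"],o["joints"])
W=pts(r);x,y,z=W[...,0],W[...,1],W[...,2]
print(proj(r,[.526,-.0095,.1]))
E
```

```text
time: 4.8
ee_pos: [0.5264, -0.0083, 0.2464]
orientation: [178.4, -1.1, 84.8]
contact_force: [0.7, -0.8, 0.7]
finger_gap: 0.0849
[ 0.52626957 -0.01026008  0.24635274] [178.3917295   -0.98427443  84.55347543] [-7.94373149  0.61874425 81.43030071  1.05960245 96.38574781 -2.35115283]
(np.float64(252.96096509921085), np.float64(181.4133540327473))
```

View pics/w2.png

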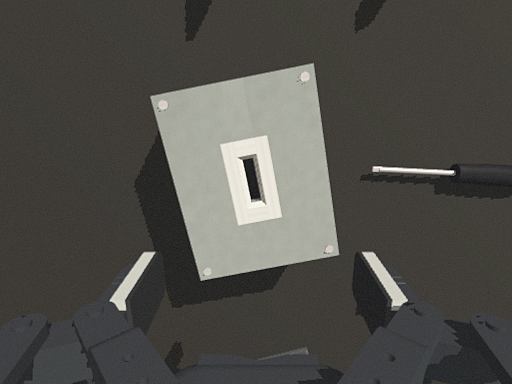

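```bash
python3 - <<'E'
from h import *
r=pickle.load(open("w2.pkl","rb"));g=cv2.cvtColor(r["frame"],6)
m=np.zeros_like(g);m[125:235,210:290]=1
def w(u,v,zz=.1):
    ray=r["pose"][:3,:3]@[(u-r["cx"])/r["fx"],(v-r["cy"])/r["fy"],1];o=r["pose"][:3,3];return (o+ray*(zz-o[2])/ray[2])
t=((g>205)&(m>0)).astype(np.uint8)
cs,_=cv2.findContours(t,0,1);c=max(cs,key=cv2.contourArea)
P=np.array([w(*p[0])[:2]*1000 for p in c],np.float32)
print("trim",cv2.minAreaRect(P))
W=pts(r);x,y,z=W[...,0],W[...,1],W[...,2]
s=(x>.42)&(x<.65)&(abs(y)<.14)&(abs(z-.1)<.008);print(rect(W,s))
q=(abs(x-.526)<.03)&(abs(y+.01)<.04)&(z<.05)
P=np.array([w(u,v,.086)[:2]*1000 for v,u in np.argwhere((g<70)&(m>0))],np.float32);print("dark at .086",cv2.minAreaRect(P))
E
```

```text
trim ((524.7391357421875, -9.5072021484375), (42.190635681152344, 78.34516143798828), 5.510751247406006)
(28932, array([524.9, -10.1]), array([140.7, 180.9]), 5.5, np.float64(0.1))
dark at .086 ((524.6838989257812, -10.547969818115234), (9.25109577178955, 40.3889045715332), 5.770599365234375)
```

```bash
python3 -m handwheel '[{"dx":8,"dy":50,"dz":3,"wx":0,"wy":0,"wz":0},{"dx":10,"dy":54,"dz":3,"wx":0,"wy":0,"wz":0},{"dx":10,"dy":54,"dz":3,"wx":0,"wy":0,"wz":0},{"dx":10,"dy":54,"dz":3,"wx":0,"wy":0,"wz":0},{"dx":10,"dy":52,"dz":3,"wx":0,"wy":0,"wz":0},{"dx":10,"dy":46,"dz":3,"wx":0,"wy":0,"wz":0},{"dx":0,"dy":0,"dz":0,"wx":0,"wy":0,"wz":0}]' 85; cat > rot.py <<'E'
from bench import *
from h import *
from scipy.spatial.transform import Rotation as R
import sys
def need(yaw):
    o=get_obs();c=R.from_euler("xyz",o["orientation"],degrees=True);t=R.from_euler("xyz",[180,0,yaw],degrees=True)
    print(o["time"],o["ee_pos"].round(4),o["orientation"].round(1),o["joints"].round(1),"F",o["contact_force"].round(1),"gap",o["finger_gap"],"rotvec",(t*c.inv()).as_rotvec().round(3))
E
python3 - <<'E'
from rot import *
r=read_camera("wrist");cv2.imwrite("pics/w3.png",r["frame"]);pickle.dump(r,open("w3.pkl","wb"))
need(82.3)
W=pts(r);z=W[...,2];x,y=W[...,0],W[...,1]
rk=(x>.45)&(x<.68)&(y>.2)&(y<.42)
for lo,hi in((.03,.05),(.09,.1),(.155,.165)):print(rect(W,rk&(z>lo)&(z<hi)))
E
```

```text
time: 5.72
ee_pos: [0.5904, 0.293, 0.26]
orientation: [178.3, -0.6, 82.7]
contact_force: [-0.2, -1.3, 0.5]
finger_gap: 0.0845
5.775 [0.5904 0.2912 0.2602] [178.3  -0.6  82.6] [ 21.5  17.7  60.4  -0.3 100.2  28.8] F [ 1.3 -0.8  0.1] gap 0.08474818854364033 rotvec [-0.006  0.03  -0.005]
(5939, array([546.9, 308.6]), array([ 70. , 130.4]), 82.0, np.float64(0.04))
(414, array([546.7, 308.9]), array([39.9, 77.5]), 82.0, np.float64(0.0949))
(565, array([581.7, 304. ]), array([40.1,  7.9]), 81.9, np.float64(0.1599))
```

View pics/w3.png

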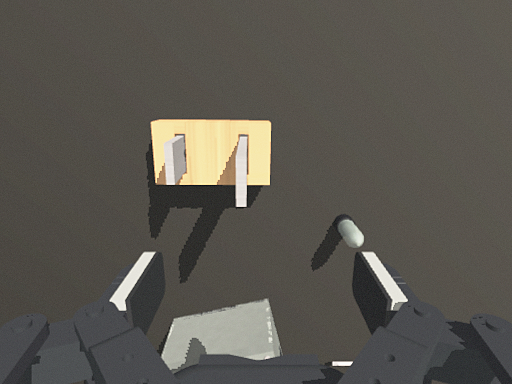

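```bash
python3 -m handwheel '[{"dx":-5,"dy":6,"dz":-20,"wx":-0.003,"wy":0.015,"wz":-0.006},{"dx":-4,"dy":6,"dz":-30,"wx":-0.003,"wy":0.015,"wz":-0.006},{"dx":0,"dy":0,"dz":-25,"wx":0,"wy":0,"wz":0},{"dx":0,"dy":0,"dz":0,"wx":0,"wy":0,"wz":0}]' 85; 
python3 - <<'E'
from rot import *
need(81.9)
E
```

```text
time: 6.28
ee_pos: [0.5807, 0.2952, 0.1789]
orientation: [-179.7, 0.3, 81.2]
contact_force: [0.4, 0.2, 0.0]
finger_gap: 0.0854
6.275 [0.5807 0.2952 0.1789] [-179.7    0.3   81.2] [22.  19.1 67.8 -0.1 93.5 30.8] F [0.4 0.2 0. ] gap 0.08538701310663423 rotvec [ 0.004 -0.006  0.013]
```

```bash
python3 -m handwheel '[{"dx":1,"dy":5,"dz":-15,"wx":0.002,"wy":-0.003,"wz":0.007},{"dx":0,"dy":5,"dz":-20,"wx":0.002,"wy":-0.003,"wz":0.006},{"dx":0,"dy":1,"dz":-20,"wx":0,"wy":0,"wz":0},{"dx":0,"dy":0,"dz":-16,"wx":0,"wy":0,"wz":0},{"dx":0,"dy":0,"dz":0,"wx":0,"wy":0,"wz":0}]' 85; 
python3 - <<'E'
from rot import *
need(81.9)
r=read_camera("wrist");cv2.imwrite("pics/w4.png",r["frame"])
r=read_camera("scene");cv2.imwrite("pics/s4.png",cv2.resize(r["frame"][130:310,290:450],None,fx=3,fy=3))
E
```

```text
time: 6.9
ee_pos: [0.5832, 0.305, 0.1071]
orientation: [179.7, -0.2, 81.7]
contact_force: [0.3, -0.6, -0.1]
finger_gap: 0.0848
6.9 [0.5832 0.305  0.1071] [179.7  -0.2  81.7] [22.7 21.3 73.1  0.  85.2 30.9] F [ 0.3 -0.6 -0.1] gap 0.08483652065793316 rotvec [-0.003  0.005  0.003]
```

View pics/w4.png

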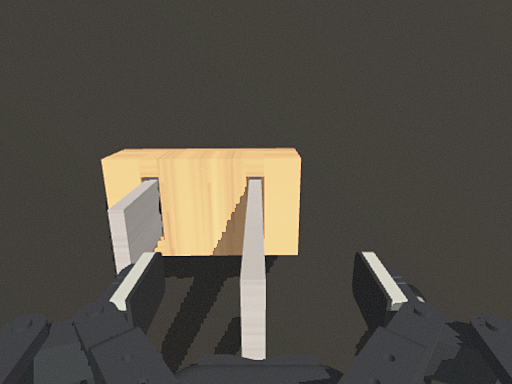

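View pics/s4.png

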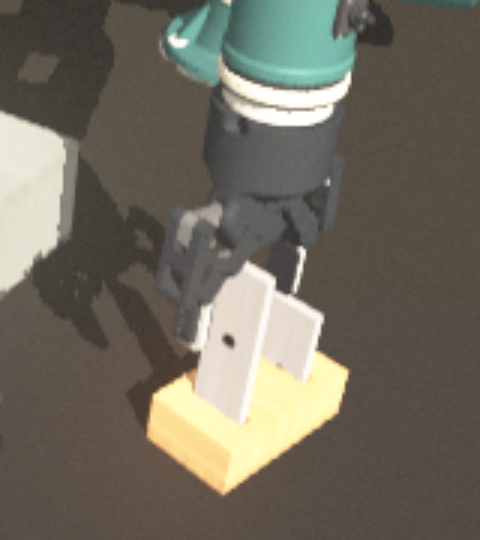

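The wrist picture shows the long plate (254,310) standing centred between the open pads at (140,285) and (378,280). I'll close on it.

```bash
python3 -m handwheel '[{"dx":0,"dy":0,"dz":0,"wx":0,"wy":0,"wz":0},{"dx":0,"dy":0,"dz":0,"wx":0,"wy":0,"wz":0},{"dx":0,"dy":0,"dz":0,"wx":0,"wy":0,"wz":0},{"dx":0,"dy":0,"dz":0,"wx":0,"wy":0,"wz":0},{"dx":0,"dy":0,"dz":0,"wx":0,"wy":0,"wz":0},{"dx":0,"dy":0,"dz":0,"wx":0,"wy":0,"wz":0}]' 0; 
python3 - <<'E'
from rot import *
need(81.9)
E
```

```text
time: 7.75
ee_pos: [0.5838, 0.3065, 0.113]
orientation: [179.5, -0.5, 81.8]
contact_force: [-1.2, -0.7, 0.7]
finger_gap: 0.0073
7.75 [0.5838 0.3065 0.113 ] [179.5  -0.5  81.8] [22.7 21.  72.8  0.1 85.5 30.9] F [-1.2 -0.7  0.7] gap 0.007272128585108338 rotvec [-0.007  0.009  0.002]
```

```bash
python3 -m handwheel '[{"dx":0,"dy":0,"dz":12,"wx":0,"wy":0,"wz":0},{"dx":0,"dy":0,"dz":15,"wx":0,"wy":0,"wz":0},{"dx":0,"dy":0,"dz":20,"wx":0,"wy":0,"wz":0},{"dx":0,"dy":0,"dz":25,"wx":0,"wy":0,"wz":0},{"dx":0,"dy":0,"dz":30,"wx":0,"wy":0,"wz":0},{"dx":0,"dy":0,"dz":30,"wx":0,"wy":0,"wz":0},{"dx":0,"dy":0,"dz":10,"wx":0,"wy":0,"wz":0}]' 0; 
python3 - <<'E'
from rot import *
need(95.5)
r=read_camera("scene");cv2.imwrite("pics/s5.png",cv2.resize(r["frame"][90:310,230:450],None,fx=2.5,fy=2.5));pickle.dump(r,open("s5.pkl","wb"))
r=read_camera("wrist");cv2.imwrite("pics/w5.png",r["frame"]);pickle.dump(r,open("w5.pkl","wb"))
E
```

```text
time: 8.62
ee_pos: [0.5843, 0.3044, 0.2572]
orientation: [179.6, -0.2, 81.7]
contact_force: [0.6, -0.3, -3.7]
finger_gap: 0.007
8.625 [0.5843 0.3044 0.2572] [179.6  -0.2  81.7] [ 22.6  18.7  59.5  -0.  101.4  30.9] F [ 0.6 -0.3 -3.7] gap 0.006992649244004542 rotvec [-0.004  0.008  0.242]
```

View pics/s5.png

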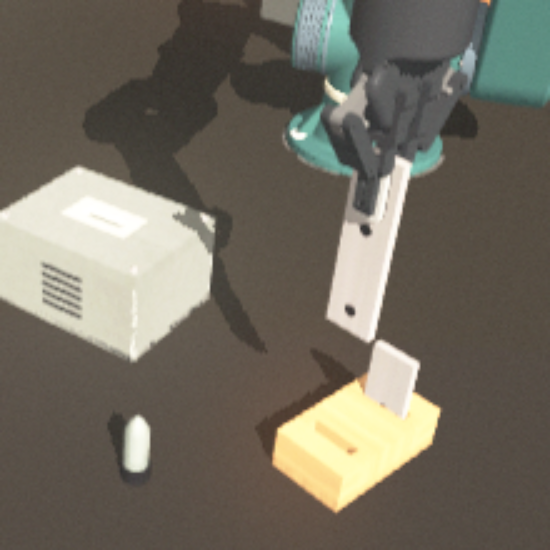

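View pics/w5.png

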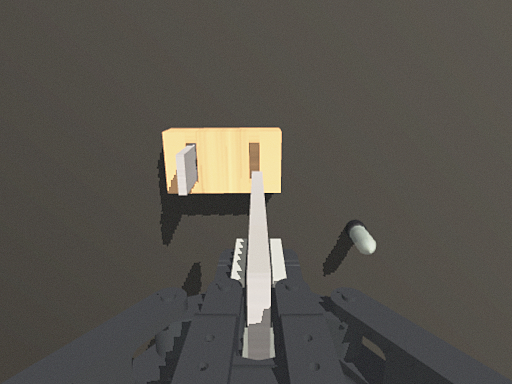

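The scene picture shows the long plate lifted clear, held at (375,250), with the short plate undisturbed at (390,380). Next I'll measure how the plate sits in the grip.

```bash
cat > plate.py <<'E'
from h import *
def plate(r,tcp,yaw):
    # tool-frame-ish axes: thickness dir a (plate x), width dir b
    W=pts(r);d=W-np.array(tcp);c,s=np.cos(np.radians(yaw)),np.sin(np.radians(yaw))
    b=d[...,0]*c+d[...,1]*s      # along tool x = plate width
    a=d[...,0]*s-d[...,1]*c      # along tool y = plate thickness
    z=d[...,2]
    return a,b,z
E
python3 - <<'E'
from plate import *
tcp=[.5843,.3044,.2572];yaw=81.7
for n in("s5","w5"):
    r=pickle.load(open(n+".pkl","rb"));a,b,z=plate(r,tcp,yaw)
    s=(abs(a)<.02)&(abs(b)<.045)&(z>-.115)&(z<-.01+.0)
    print(n,s.sum(), "z min",np.nanpercentile(z[s],[0,1,5]) if s.sum() else 0)
    for lo in np.arange(-.11,-.0,.01):
        m=(abs(a)<.025)&(abs(b)<.05)&(z>=lo)&(z<lo+.01)
        if m.sum()>5:print(lo.round(2),m.sum(),"a",np.percentile(a[m],[2,50,98]).round(4),"b",np.percentile(b[m],[2,50,98]).round(4))
E
```

```text
s5 897 z min [-0.10522073 -0.10339704 -0.09898878]
-0.11 35 a [-0.0031  0.0018  0.0035] b [-0.0201  0.0021  0.018 ]
-0.1 89 a [-0.0046  0.0019  0.0037] b [-0.0215  0.0006  0.0184]
-0.09 90 a [-0.0045  0.002   0.0036] b [-0.0213  0.0004  0.0182]
-0.08 93 a [-0.0043  0.0019  0.0037] b [-0.021   0.0026  0.018 ]
-0.07 91 a [-0.0041  0.002   0.0038] b [-0.0205 -0.0001  0.0186]
-0.06 95 a [-0.0037  0.002   0.004 ] b [-0.0211  0.0015  0.0187]
-0.05 98 a [-0.0034  0.002   0.0038] b [-0.0208  0.001   0.0191]
-0.04 93 a [-0.0043  0.0019  0.0041] b [-0.0204  0.0004  0.0185]
-0.03 104 a [-0.0044  0.002   0.0035] b [-0.0205  0.002   0.0185]
-0.02 109 a [-0.0046  0.0022  0.0038] b [-0.0207  0.0013  0.0187]
-0.01 80 a [-0.0045  0.0023  0.0086] b [-0.0207  0.0052  0.0189]
w5 546 z min [-0.10061886 -0.09986049 -0.09308566]
-0.1 35 a [-0.0034  0.0004  0.0041] b [0.0165 0.0167 0.0169]
-0.09 38 a [-0.0033  0.0003  0.004 ] b [0.0165 0.0168 0.0171]
-0.08 42 a [-0.0032  0.0003  0.0037] b [0.0166 0.0169 0.0172]
-0.07 46 a [-0.0031  0.0003  0.0043] b [0.0165 0.0169 0.0173]
-0.06 54 a [-0.0036  0.0002  0.0041] b [0.0167 0.017  0.0173]
-0.05 65 a [-0.0035  0.0002  0.0039] b [0.0167 0.0171 0.0174]
-0.04 70 a [-0.0033  0.0007  0.0042] b [0.0168 0.0171 0.0176]
-0.03 89 a [-0.0032  0.0001  0.0041] b [0.0169 0.0173 0.0177]
-0.02 103 a [-0.0036  0.0001  0.0042] b [0.0169 0.0173 0.0177]
-0.01 121 a [-0.0034  0.0005  0.0043] b [0.0169 0.0174 0.0178]
```

```bash
python3 -m handwheel '[{"dx":-6,"dy":-30,"dz":0,"wx":0,"wy":0.004,"wz":0.02},{"dx":-8,"dy":-45,"dz":0,"wx":0,"wy":0.004,"wz":0.035},{"dx":-9,"dy":-48,"dz":0,"wx":0,"wy":0,"wz":0.04},{"dx":-9,"dy":-48,"dz":0,"wx":0,"wy":0,"wz":0.04},{"dx":-9,"dy":-48,"dz":0,"wx":0,"wy":0,"wz":0.04},{"dx":-9,"dy":-45,"dz":0,"wx":0,"wy":0,"wz":0.035},{"dx":-7,"dy":-35,"dz":0,"wx":0,"wy":0,"wz":0.03},{"dx":-2,"dy":-10,"dz":0,"wx":0,"wy":0,"wz":0},{"dx":0,"dy":0,"dz":0,"wx":0,"wy":0,"wz":0}]' 0; 
python3 - <<'E'
from rot import *
need(95.5)
E
```

```text
time: 9.85
ee_pos: [0.5162, -0.0134, 0.2362]
orientation: [-178.3, 0.0, 95.9]
contact_force: [1.3, 0.8, -4.3]
finger_gap: 0.0074
9.85 [ 0.5162 -0.0134  0.2362] [-178.3    0.    95.9] [ -7.5   1.8  81.3  -0.4  98.4 -13.5] F [ 1.3  0.8 -4.3] gap 0.00744407491442819 rotvec [ 0.004 -0.029 -0.007]
```

```bash
python3 -m handwheel '[{"dx":5,"dy":4,"dz":8,"wx":0.003,"wy":-0.018,"wz":-0.005},{"dx":3,"dy":2,"dz":2,"wx":0.001,"wy":-0.011,"wz":-0.002},{"dx":0,"dy":0,"dz":0,"wx":0,"wy":0,"wz":0}]' 0; 
python3 - <<'E'
from rot import *
r=read_camera("wrist");cv2.imwrite("pics/w6.png",r["frame"]);pickle.dump(r,open("w6.pkl","wb"))
need(95.5)
o=get_obs()
from plate import *
r=pickle.load(open("w6.pkl","rb"));a,b,z=plate(r,o["ee_pos"],o["orientation"][2])
for lo in np.arange(-.11,-.0,.02):
        m=(abs(a)<.03)&(abs(b)<.05)&(z>=lo)&(z<lo+.02)
        if m.sum()>5:print(lo.round(2),m.sum(),"a",np.percentile(a[m],[2,50,98]).round(4),"b",np.percentile(b[m],[2,50,98]).round(4),z[m].min())
W=pts(r);x,y,z=W[...,0],W[...,1],W[...,2]
s=(x>.42)&(x<.65)&(abs(y)<.14)&(abs(z-.1)<.008);print(rect(W,s))
print(proj(r,[.525,-.01,.1]))
r=read_camera("top");cv2.imwrite("pics/t6.png",r["frame"])
E
```

```text
time: 10.22
ee_pos: [0.5252, -0.0039, 0.2463]
orientation: [179.9, -0.1, 95.7]
contact_force: [-0.1, -0.7, -4.1]
finger_gap: 0.0073
10.275 [ 0.5252 -0.0039  0.2463] [ 1.799e+02 -1.000e-01  9.570e+01] [ -6.7   1.6  80.4   0.2  97.9 -12.4] F [-0.   0.  -4.9] gap 0.007334777758490396 rotvec [-0.002  0.002 -0.004]
-0.11 44 a [-0.0035  0.0003  0.004 ] b [0.0165 0.0169 0.0171] -0.10331040440066028
-0.09 80 a [-0.0038  0.0003  0.0039] b [0.0167 0.017  0.0173] -0.08952644243724825
-0.07 108 a [-0.0037  0.0003  0.004 ] b [0.0167 0.0171 0.0175] -0.06949818268810967
-0.05 138 a [-0.0037  0.0003  0.0039] b [0.0167 0.0172 0.0176] -0.049834388291172954
-0.03 191 a [-0.0035  0.0003  0.0041] b [0.0169 0.0173 0.0177] -0.029999549059403302
-0.01 518 a [-0.014   0.0003  0.0153] b [0.0056 0.0171 0.0179] -0.009695902358727332
(25888, array([525.1,  -9.9]), array([140.8, 180.6]), 5.6, np.float64(0.1))
(np.float64(256.8446722050243), np.float64(183.96400162370466))
```

View pics/w6.png

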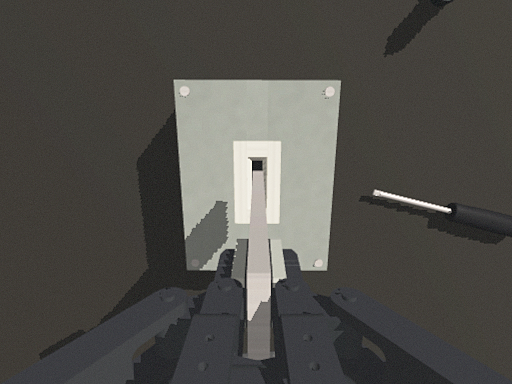

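```bash
python3 -m handwheel '[{"dx":-0.5,"dy":-3,"dz":-10,"wx":0,"wy":0,"wz":0},{"dx":0,"dy":0,"dz":-14,"wx":0,"wy":0,"wz":0},{"dx":0,"dy":0,"dz":-8,"wx":0,"wy":0,"wz":0},{"dx":0,"dy":0,"dz":0,"wx":0,"wy":0,"wz":0}]' 0; 
python3 - <<'E'
from rot import *
need(95.5)
E
```

```text
time: 10.82
ee_pos: [0.5235, -0.0073, 0.2101]
orientation: [-179.9, -0.2, 95.7]
contact_force: [0.1, 1.1, -3.6]
finger_gap: 0.0072
10.825 [ 0.5235 -0.0073  0.2101] [-179.9   -0.2   95.7] [ -7.1   2.   84.1   0.1  94.1 -12.8] F [ 0.1  1.1 -3.6] gap 0.007237810576904653 rotvec [-0.003 -0.002 -0.004]
```

```bash
python3 -m handwheel '[{"dx":1.3,"dy":0,"dz":-4,"wx":0,"wy":0,"wz":-0.002},{"dx":0,"dy":0,"dz":-5,"wx":0,"wy":0,"wz":-0.002},{"dx":0,"dy":0,"dz":-5,"wx":0,"wy":0,"wz":0}]' 0; 
python3 - <<'E'
from rot import *
need(95.5)
r=read_camera("wrist");cv2.imwrite("pics/w7.png",cv2.resize(r["frame"][100:260,180:340],None,fx=3.7,fy=3.7))
E
```

```text
time: 11.2
ee_pos: [0.5256, -0.0073, 0.1963]
orientation: [180.0, -0.1, 95.5]
contact_force: [0.5, 0.3, -3.4]
finger_gap: 0.0072
11.2 [ 0.5256 -0.0073  0.1963] [ 1.80e+02 -1.00e-01  9.55e+01] [ -7.1   2.4  85.2   0.1  92.4 -12.5] F [ 0.5  0.3 -3.4] gap 0.007234933000567512 rotvec [-0.003  0.     0.001]
```

View pics/w7.png

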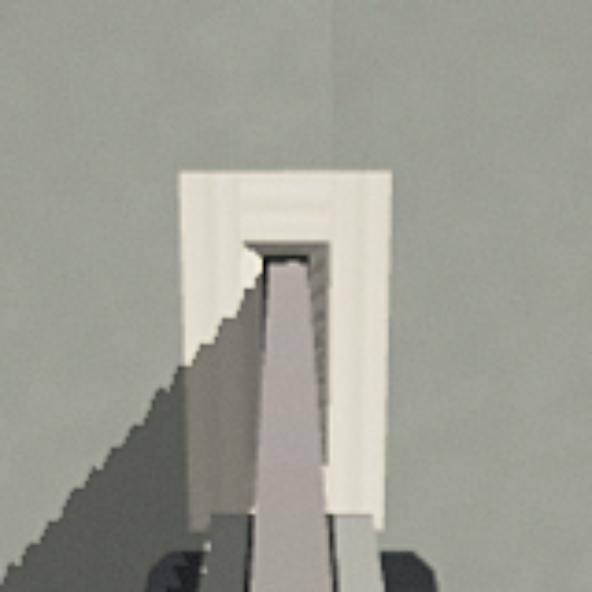

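The picture shows the plate's lower end inside the bevelled mouth at (285,262), with a thin dark gap on its left and far sides, so it is centred. I'll continue down.

```bash
python3 -m handwheel '[{"dx":-0.3,"dy":0,"dz":-5,"wx":0,"wy":0,"wz":0},{"dx":0,"dy":0,"dz":-5,"wx":0,"wy":0,"wz":0},{"dx":0,"dy":0,"dz":-5,"wx":0,"wy":0,"wz":0}]' 0; 
python3 - <<'E'
from rot import *
need(95.5)
E
```

```text
time: 11.62
ee_pos: [0.5251, -0.0073, 0.1799]
orientation: [-180.0, -0.1, 95.5]
contact_force: [-0.3, 0.3, -4.3]
finger_gap: 0.0076
11.625 [ 0.5251 -0.0073  0.1799] [-1.80e+02 -1.00e-01  9.55e+01] [ -7.1   2.8  86.8   0.1  90.5 -12.5] F [-0.3  0.3 -4.3] gap 0.007554208908951504 rotvec [-0.002 -0.001  0.001]
```

No contact. 38 mm to go.

```bash
python3 -m handwheel '[{"dx":0,"dy":0,"dz":-6,"wx":0,"wy":0,"wz":0},{"dx":0,"dy":0,"dz":-7,"wx":0,"wy":0,"wz":0},{"dx":0,"dy":0,"dz":-7,"wx":0,"wy":0,"wz":0}]' 0; 
python3 - <<'E'
from rot import *
need(95.5)
E
```

```text
time: 12.0
ee_pos: [0.5251, -0.0074, 0.1585]
orientation: [-180.0, -0.1, 95.5]
contact_force: [0.6, -0.2, -4.4]
finger_gap: 0.0072
12.0 [ 0.5251 -0.0074  0.1585] [-1.80e+02 -1.00e-01  9.55e+01] [ -7.1   3.3  88.6   0.1  88.1 -12.5] F [ 0.6 -0.2 -4.4] gap 0.0072305985801530475 rotvec [-0.002 -0.     0.001]
```

```bash
python3 -m handwheel '[{"dx":0,"dy":0,"dz":-6,"wx":0,"wy":0,"wz":0},{"dx":0,"dy":0,"dz":-6,"wx":0,"wy":0,"wz":0},{"dx":0,"dy":0,"dz":-3,"wx":0,"wy":0,"wz":0},{"dx":0,"dy":0,"dz":0,"wx":0,"wy":0,"wz":0}]' 0; 
python3 - <<'E'
from rot import *
need(95.5)
r=read_camera("scene");cv2.imwrite("pics/s8.png",r["frame"]);pickle.dump(r,open("s8.pkl","wb"))
W=pts(r);x,y,z=W[...,0],W[...,1],W[...,2]
m=(abs(x-.525)<.04)&(abs(y+.008)<.04)&(z>.16)&(z<.2);print(m.sum())
r=read_camera("wrist");cv2.imwrite("pics/w8.png",r["frame"]);pickle.dump(r,open("w8.pkl","wb"))
need(95.5)
E
```

```text
time: 12.5
ee_pos: [0.5246, -0.0073, 0.1414]
orientation: [-179.9, -0.2, 95.5]
contact_force: [-0.8, -0.1, -4.3]
finger_gap: 0.0073
12.5 [ 0.5246 -0.0073  0.1414] [-179.9   -0.2   95.5] [ -7.1   3.9  90.    0.1  86.3 -12.5] F [-0.8 -0.1 -4.3] gap 0.007306408121785796 rotvec [-0.003 -0.002  0.001]
251
12.6 [ 0.5248 -0.0074  0.1418] [-1.799e+02 -1.000e-01  9.550e+01] [ -7.1   3.9  90.    0.1  86.3 -12.5] F [ 0.4 -0.4 -4.4] gap 0.00726273752505969 rotvec [-0.002 -0.002  0.001]
```

View pics/w8.png

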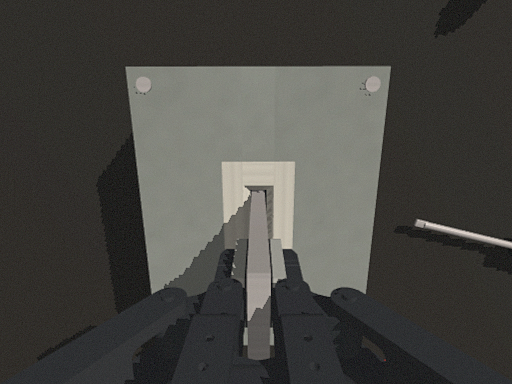

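View pics/s8.png

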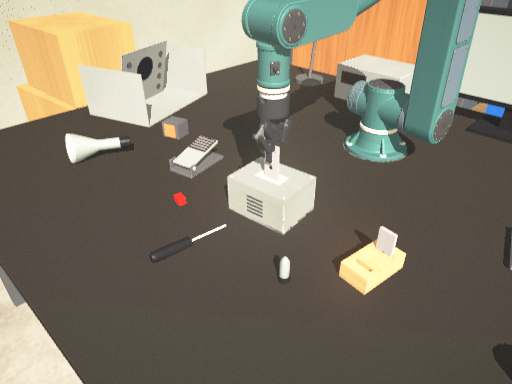

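The wrist picture shows the plate in the slot at (258,195). The scene picture shows the pedal up at (197,153) and the short plate, tube, screwdriver and capacitor in place. The force is just the plate's weight, so I'm handing in.

```bash
python3 - <<'E'
from bench import *
print(sign_off())
o=get_obs();print(o["time"],o["ee_pos"],o["contact_force"],o["finger_gap"])
E
```

```text
the job is handed in; nothing more can be done
None
the job is handed in; nothing more can be done
```

I pressed the pedal to its stop, let it come back up, and then hung the long plate in the coil slot, where the gripper still holds it. I handed the job in at about 12.6 s, and no verdict was reported.

- **Pedal:** The pad bottomed out at a tool height of 41 mm under about 36 N. The first, lighter push stalled about 2 mm short of the stop at 8 N, so I pressed harder. The scene camera showed the pedal fully up again afterwards.
- **Plate position:** In the last check, the lower end was at about z = 0.039 m, roughly 61 mm below the box top. It was within about 1 mm of the slot centre both ways and less than 0.3° from upright.
- **Grip and contact:** The plate was still gripped, with the fingers 7.3 mm apart. The force reading was about 4.4 N downward, close to the plate's own weight, with almost nothing sideways. So it wasn't resting on the floor or pressing on the slot.
- **Other things on the bench:** The last scene picture showed the short plate, screwdriver, tube and capacitor where they started. I checked this by eye and did not measure it.
- **Disagreement:** The scene camera read 2–3 mm differently from the wrist camera in x and y. I relied on the wrist camera, and the plate went into the slot without touching.

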